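# Build a setting stack to the height gauge

### The job

On the bench, roll the hexagonal bar over flat by flat until it lies by itself with its yellow face on top. Build up the stack of packing plates on the height gauge's seat and then lay the bar on it, lengthways along the seat and centred over it, so that the yellow face is on top and level with the top edge of the gauge's red pointer. Leave the star knob and the weight where they are.

Things in the scene. Friction and masses are not known exactly. Their poses are not given: they have to be found in the camera images.
- gauge: Fixed height gauge. Origin: centre of the seat, a 50 (x) x 70 (y) mm spot on the bench (z = 0) framed by four small yellow corner marks, where the stack stands. Gauge x points from the seat to the post, z up. All of the gauge stands at least 70 mm from the seat centre; its post is 102 mm tall and carries a black collar with a red pointer.
- gauge_mark (a point): Top edge of the red pointer on the gauge: the mark, 75 mm above the bench, 70 mm from the seat centre along gauge x.
- bar_face (a point): Centre of the hexagonal bar's yellow face, 15 mm from the bar's axis; z is the outward normal of that face, y runs along the bar. At the start the yellow face slants underneath on the bar's -x side and the red one slants upward on its +x side: rolling two flats (120 degrees about the bar's +y) toward the red side brings yellow on top.
- hex_bar: Loose steel-grey hexagonal bar lying on the bench, 60 mm long (y), 30 mm across flats (flats 17.3 mm wide), 0.11 to 0.22 kg. Origin at the middle of its axis, 15 mm above what it lies on. One flat is covered by a wide yellow strip, the opposite flat has a narrow red stripe, the others are bare. Pinched by its two end faces it turns with the gripper.
- star_knob: Loose black star knob, 32 x 31 x 20 mm, bystander; origin under its centre.
- weight: Loose brass-coloured knobbed weight, 32 mm wide, 34 mm tall, bystander; origin under its centre.
- plate_10: Loose flat packing plate, plain bright aluminium, 50 (x) x 70 (y) x 10 mm thick, 0.09 kg; origin at the centre of its underside. Of the four plates any one lies flat on the gauge's seat at the start, the other three flat on the bench.
- plate_15: Loose flat packing plate, blue, 50 (x) x 70 (y) x 15 mm thick, 0.14 kg; origin at the centre of its underside. Of the four plates any one lies flat on the gauge's seat at the start, the other three flat on the bench.
- plate_20: Loose flat packing plate, yellow-brown (brass), 50 (x) x 70 (y) x 20 mm thick, 0.19 kg; origin at the centre of its underside. Of the four plates any one lies flat on the gauge's seat at the start, the other three flat on the bench.
- plate_25: Loose flat packing plate, black, 50 (x) x 70 (y) x 25 mm thick, 0.24 kg; origin at the centre of its underside. Of the four plates any one lies flat on the gauge's seat at the start, the other three flat on the bench.
Not all that is in view belongs to the job. Several things have the shape of the plate_20; the one meant has the colours described above.

How it is judged:
On the way:
1. the hexagonal bar lies on the bench, let go, with its yellow face on top (height (world z) of hex_bar below 0.018 m and angle between bar_face's own z axis and vertical below 0.1 rad and contact force between the fingers and hex_bar below 0.1 N), for 0.2 s.
At the end, for the whole second after the job is handed in: The hexagonal bar lies at rest with its yellow face on top (within 0.1 rad of level), that face within 2.5 mm of the height of the red pointer's top edge, its centre within 15 mm of the seat's centre seen from above, and its length within 15 degrees of the seat's 70 mm direction (z of bar_face in the frame of gauge_mark between -0.0025 and 0.0025 m and angle between bar_face's own z axis and vertical below 0.1 rad and horizontal distance between bar_face and gauge below 0.015 m and angle between the y axis of hex_bar and the y axis of gauge, either way round below 0.26 rad and linear speed of hex_bar below 0.01 m/s); the robot touches nothing.
It fails at once if the star knob is moved by more than 20 mm (distance of star_knob from where it was at the start of the episode above 0.02 m).
It fails at once if the weight is moved by more than 20 mm (distance of weight from where it was at the start of the episode above 0.02 m).
It also fails if it takes over 72 s, if anything falls off the work surface, if the arm or the gripper's body presses on something with over 40 N, if the wrist force passes 120 N, or if a joint passes its speed limit or range.

### The arm

A 6-joint arm with a two-finger parallel gripper is mounted at the origin on a cart in front of the work surface, level with it; the furniture and walls round the work are solid. World frame = base frame: x ahead of the robot, y to its left, z up, the work surface at z = 0. Lengths are in m, angles in rad, forces in N, time in s.
With the tool pointing down it reaches from about 0.375 to 0.9 m from the base axis. Payload 3.1 kg.
Tool frame: the origin (TCP) lies midway between the tips of the shut fingers; the grasp point (between the pads) lies 19 mm behind it; z points along the fingers, y is the direction in which the jaws open and shut (so a half turn about z gives the same grasp; the last joint's range is limited). The gripper opens to 87 mm and grips with 3 to 60 N. Pads are 19 mm wide; open, the fingers measure 117 mm over their backs; the gripper's body (75 mm by 190 mm) begins 51 mm behind the grasp point.
Start: joints at [-1.353, 0.527, 1.433, -0, 1.181, -0.178], TCP at [0.241, -0.577, 0.223] pointing down, gripper open.
Joint ranges: [-3.08, 3.08], [-0.75, 2.2], [0.22, 2.44], [-1.43, 4.57], [0, 2.65], [-2.85, 2.85]. Speed limits (rad/s): [2.79, 2.79, 3.14, 3.14, 3.14, 3.14].

### API

Orientations are given as a rotation vector (axis times angle).
In Python, from rig import sensors, vision, order gives the robot as it stands. The module is installed in compiled form; this text tells all that it offers.
- The arm moves only by the shell command python3 -m inch 'ROWS' [OPENING]. ROWS is JSON, a list that holds one entry, the list of rows, each a list of 6 numbers: the shift along the tool's x, y, z in cm, then the turn, a rotation vector about the tool's x, y, z in degrees. In form: [[[x, y, z, rx, ry, rz], ...]]. A call has exactly 10 rows; each row is the pose to reach, as a shift and turn from the pose commanded when the call began, along the tool's axes at that moment; what a row does not reach only later rows make up. A row lasts 1/8 s, in which the tool goes at most 62.5 mm and 10.7 degrees, less where a joint would pass 70% of its speed; a pose out of reach is approached as far as the arm can. A call with a gripper value outside its range is refused whole. OPENING is the closure, from -1 (fully open) to 1 (shut), so that 0 is half open, set as the call begins (- or left out, the last holds). The fingers move at their own pace and stop on an object; the grip force is fixed at half the most. Time passes only in rows, so rows that repeat a pose let the fingers close, or fill a call up. It gives the time, the measured TCP pose, the force and the opening at its end, in the units of the state.
- sensors.read_state(): the state, without advancing time (a new reading comes with each control period).
- vision.grab_frame(name): name is "side" or "top" or "wrist"; returns a dict with "pixels" (420x560x3 uint8, red, green, blue), "z_map" (420x560 float32, m along the optical axis (not along the pixel's ray), 0 where there is no reading), "fx", "fy", "cx", "cy" (pixels), "camera_from_world" (4x4, takes a point from world to camera coordinates); the wrist camera has in their place "tool_from_camera" (4x4, takes a point from camera to tool coordinates, whose origin is the TCP and whose axes are the flange's). Camera axes: x right, y down, z forward; pixel columns grow to the right and rows downward; lengths in m; the calibration is good to about 2 mm. A picture is of the moment at which its call begins: read the wrist's pose just before it.
- order.close_job(): hands the job in, once; it reports no verdict.
The state is a dict: "t": time; "qpos": joint angles; "dq": joint speeds; "joint_torque": joint torques, N m; "tool_pos": TCP position; "ee_rot": TCP orientation; "contact_force": force on the tool from outside, world axes, zero at the start; "wrist_torque": the same for the moment, N m; "gripper_width": finger opening in m.
Only numpy, scipy, OpenCV 4.12 (cv2) and the standard library are available. Lean on these libraries where they do the work, as an engineer would, in place of code of your own. Each camera call takes 0.05 s, during which the arm holds its last target.

## Working session

There is one attempt and no reset: what is moved stays moved. The work goes in short steps, Python scripts to look and compute and a shell command to move; the robot and the scene stay as the last step left them, time stands still between calls to the robot, and variables do not carry over. Pictures are saved under pics/ and viewed, and the job is handed in when it is done.

```bash
mkdir -p pics; ls; python3 - <<'E'
from rig import sensors, vision
import cv2,json
s=sensors.read_state();print(s)
for n in ["side","top","wrist"]:
    f=vision.grab_frame(n)
    cv2.imwrite(f"pics/{n}0.png",f["pixels"][:,:,::-1])
    print(n,f["fx"],f["cx"],f["cy"],f.get("camera_from_world"),f.get("tool_from_camera"))
E
```

```text
pics
{'t': 0.0, 'qpos': array([-1.35349926e+00,  5.28430202e-01,  1.43392447e+00, -1.85461001e-05,
        1.18136533e+00, -1.78466672e-01]), 'dq': array([ 4.34175387e-04,  8.99166111e-04,  5.65146947e-04, -4.30739896e-04,
        4.48257327e-05,  1.00964198e-03]), 'joint_torque': array([-2.01162334e-04, -4.40045035e+01, -1.76589310e+01,  6.32855552e-02,
        5.84521727e-02, -1.53975193e-04]), 'tool_pos': array([ 0.24082593, -0.57594155,  0.22158667]), 'ee_rot': array([-3.07819776e+00, -6.17207846e-01,  9.17463682e-05]), 'contact_force': array([-0.60296004,  1.24607412,  0.57916642]), 'wrist_torque': array([0.00582104, 0.0181074 , 0.01463706]), 'gripper_width': 0.08689452367949614}
side 506.024277908341 270.9195929121015 204.36725968325473 [[ 0.85501367 -0.51850133 -0.01039214 -0.53526979]
 [-0.23415455 -0.36808826 -0.89982369  0.07890231]
 [ 0.46273455  0.77179493 -0.43612994  0.90429803]
 [ 0.          0.          0.          1.        ]] None
top 420.552494002278 274.80032918444925 216.921821316902 [[ 0.0040206  -0.99968359  0.02483069 -0.26316926]
 [-0.99656324 -0.00606004 -0.08261342  0.49875846]
 [ 0.08273775 -0.02441319 -0.99627228  0.88887081]
 [ 0.          0.          0.          1.        ]] None
wrist 372.61517904761433 281.9569679266434 209.66721313743685 None [[ 1.65651657e-03 -9.66487355e-01 -2.56708880e-01  7.06192620e-02]
 [ 9.99998028e-01  1.88219098e-03 -6.33404190e-04  7.65202965e-04]
 [ 1.09535228e-03 -2.56707324e-01  9.66488567e-01 -1.61602983e-01]
 [ 0.00000000e+00  0.00000000e+00  0.00000000e+00  1.00000000e+00]]
```

View pics/top0.png

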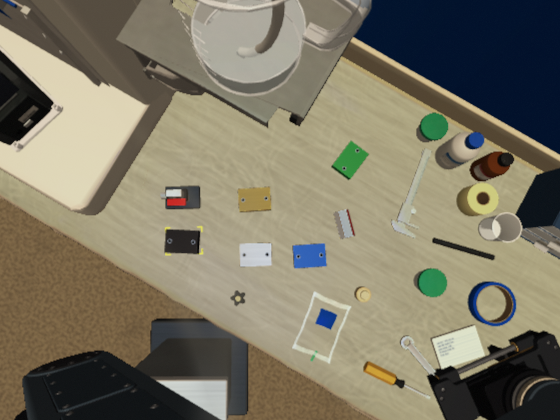

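View pics/side0.png

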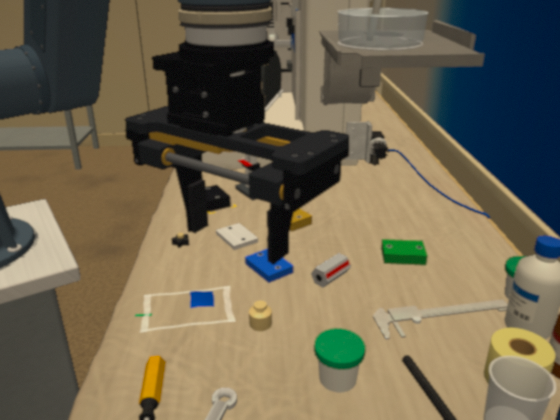

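View pics/wrist0.png

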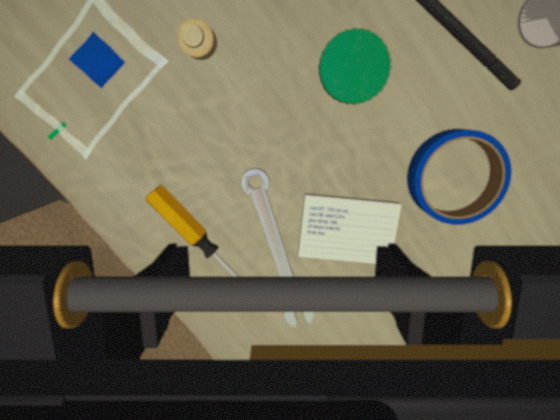

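```bash
cat > h.py <<'E'
import numpy as np,cv2
from rig import sensors,vision
from scipy.spatial.transform import Rotation as R
def T_tool(s):
    T=np.eye(4);T[:3,:3]=R.from_rotvec(s["ee_rot"]).as_matrix();T[:3,3]=s["tool_pos"];return T
def grab(n):
    s=sensors.read_state();f=vision.grab_frame(n)
    f["W"]=np.linalg.inv(f["camera_from_world"]) if n!="wrist" else T_tool(s)@f["tool_from_camera"]
    return f
def cloud(f):
    z=f["z_map"];v,u=np.mgrid[:z.shape[0],:z.shape[1]]
    P=np.stack([(u-f["cx"])/f["fx"]*z,(v-f["cy"])/f["fy"]*z,z,np.ones_like(z)],-1)
    P=(P@f["W"].T)[...,:3];P[z==0]=np.nan;return P
def ray(f,u,v,h):
    d=f["W"][:3,:3]@np.array([(u-f["cx"])/f["fx"],(v-f["cy"])/f["fy"],1]);o=f["W"][:3,3]
    return o+d*(h-o[2])/d[2]
def crop(f,u0,v0,u1,v1,k,name):
    cv2.imwrite("pics/"+name,cv2.resize(f["pixels"][v0:v1,u0:u1,::-1],None,fx=k,fy=k,interpolation=cv2.INTER_CUBIC))
E
python3 - <<'E'
from h import *
f=grab("top");crop(f,150,135,380,315,3.4,"top1.png")
P=cloud(f)
for n,(u,v) in dict(black=(183,235),brass=(255,199),alu=(255,255),blue=(310,256),green=(350,160),hexb=(346,223),knob=(238,298),weight=(363,294),gpost=(190,192),gp2=(175,190),red=(175,200),shelf=(150,50),shelf2=(290,100),dish=(230,40),bench=(220,230)).items():
    print(n,np.round(P[v,u],4))
E
```

```text
black [ 0.4597 -0.0643  0.029 ]
brass [ 0.5396 -0.2173  0.0187]
alu [ 0.4175 -0.218   0.0081]
blue [ 0.4159 -0.3377  0.0177]
green [ 0.628  -0.4269  0.0197]
hexb [ 0.4873 -0.4146  0.03  ]
knob [ 0.3257 -0.1826  0.0195]
weight [ 0.3362 -0.4482  0.0357]
gpost [ 0.5546 -0.0747  0.0145]
gp2 [ 0.5456 -0.0611  0.1044]
red [ 0.529  -0.0557  0.0771]
shelf [ 0.7252 -0.0653  0.3215]
shelf2 [ 0.6525 -0.2756  0.3175]
dish [ 0.7163 -0.1891  0.3725]
bench [ 0.4721 -0.1403  0.0034]
```

View pics/top1.png

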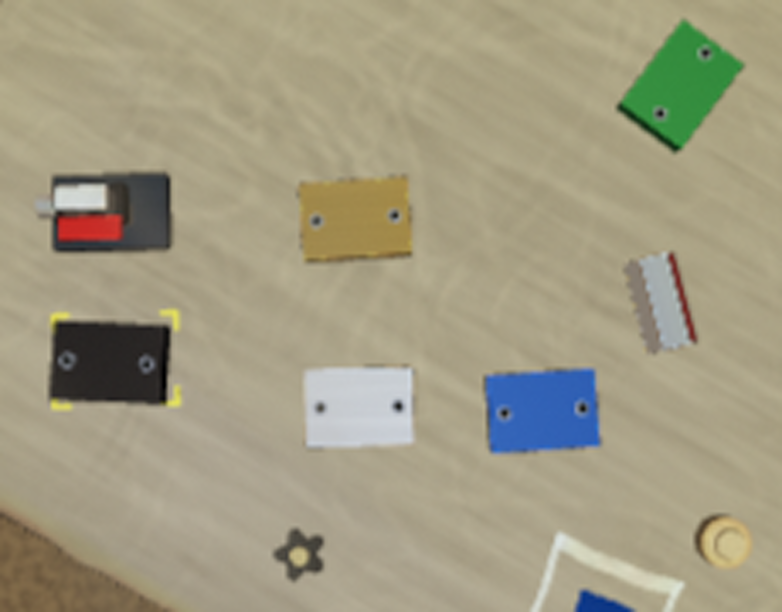

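```bash
cat >> h.py <<'E'
def blob(f,P,box,zlo,zhi,h=None):
    u0,v0,u1,v1=box
    m=np.zeros(P.shape[:2],bool);m[v0:v1,u0:u1]=True
    m&=(P[...,2]>zlo)&(P[...,2]<zhi)
    n,l,st,c=cv2.connectedComponentsWithStats(m.astype(np.uint8))
    k=1+np.argmax(st[1:,4]);m=l==k
    Q=P[m];r=cv2.minAreaRect((Q[:,:2]*1000).astype(np.float32))
    return Q,r
E
python3 - <<'E'
from h import *
f=grab("top");P=cloud(f)
for n,b,lo,hi in [("brass",(230,180,280,220),.013,.03),("black",(158,222,210,262),.018,.04),("alu",(230,235,280,275),.005,.02),("hex",(330,200,362,245),.022,.04),("green",(325,135,375,185),.012,.03),("blue",(285,235,335,275),.01,.03)]:
    Q,r=blob(f,P,b,lo,hi);print(n,len(Q),"z",np.round(np.median(Q[:,2]),4),r)
# seat corner marks
px=f["pixels"].astype(int);m=(px[...,0]>150)&(px[...,1]>130)&(px[...,2]<90)
v,u=np.nonzero(m);k=(u>158)&(u<210)&(v>220)&(v<262);u,v=u[k],v[k]
X=np.array([ray(f,a,b,0.) for a,b in zip(u,v)])[:,:2]*1000
print(cv2.minAreaRect(X.astype(np.float32)))
s=sensors.read_state();print(np.round(T_tool(s),3))
crop(f,320,190,375,250,10,"hex1.png");crop(f,150,170,220,265,6,"gauge1.png")
E
```

```text
brass 736 z 0.0213 ((540.5784912109375, -214.90933227539062), (50.15122604370117, 69.65384674072266), 4.242125511169434)
black 777 z 0.0262 ((447.639892578125, -59.304542541503906), (70.61849975585938, 49.96548080444336), 87.85445404052734)
alu 742 z 0.0113 ((419.7156982421875, -218.10267639160156), (48.00508117675781, 74.44468688964844), 0.10920867323875427)
hex 363 z 0.0303 ((487.4681701660156, -411.43231201171875), (60.27978515625, 31.052371978759766), 15.831613540649414)
green 719 z 0.0215 ((630.7516479492188, -426.75872802734375), (49.63544464111328, 71.88439178466797), 53.327850341796875)
blue 737 z 0.0163 ((418.1168212890625, -335.6392822265625), (50.015594482421875, 69.79804229736328), 4.4695539474487305)
((432.2785339355469, -48.76658630371094), (94.10211181640625, 46.43378448486328), 59.00333786010742)
[[ 0.923  0.386 -0.     0.241]
 [ 0.386 -0.923  0.001 -0.576]
 [ 0.    -0.001 -1.     0.222]
 [ 0.     0.     0.     1.   ]]
```

View pics/hex1.png

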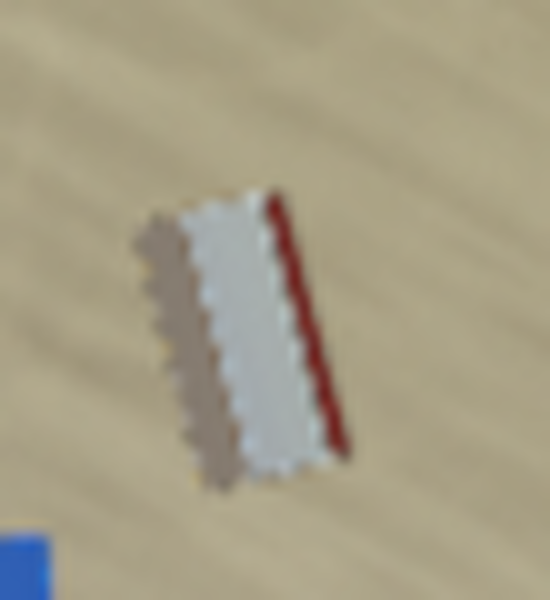

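View pics/gauge1.png

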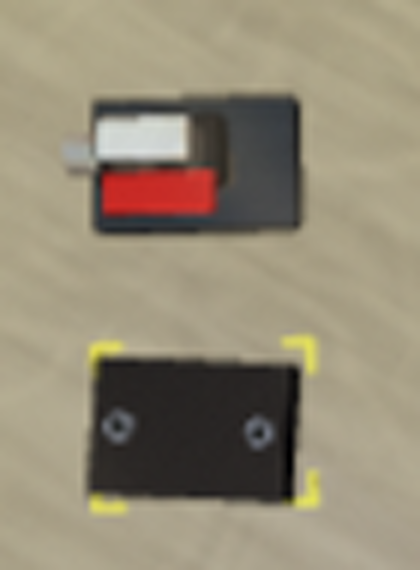

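```bash
cat >> h.py <<'E'
def pose(x,y,z,yaw,tilt=0,axis_off=0):
    """tool down, tool y at world angle yaw (deg), then tilted about tool y; (x,y,z)=point axis_off m behind TCP along tool z"""
    a=np.radians(yaw);Y=np.array([np.cos(a),np.sin(a),0]);Z=np.array([0,0,-1.]);X=np.cross(Y,Z)
    Rm=np.stack([X,Y,Z],1)@R.from_rotvec([0,np.radians(tilt),0]).as_matrix()
    T=np.eye(4);T[:3,:3]=Rm;T[:3,3]=np.array([x,y,z])+Rm[:,2]*axis_off;return T
def row(Tc,Tt):
    D=np.linalg.inv(Tc)@Tt
    return [round(float(v),2) for v in np.r_[D[:3,3]*100,np.degrees(R.from_matrix(D[:3,:3]).as_rotvec())]]
E
python3 - <<'E'
from h import *
f=grab("top")
print("bar",ray(f,345.5,223.6,.03))
for c in [(180,215),(265,195),(330,460),(245,475)]: print(ray(f,320+c[0]/10,190+c[1]/10,.03))
C=[ray(f,150+a/6,170+b/6,0) for a,b in [(92,345),(315,340),(318,503),(92,510)]]
print("seat",np.round(C,4),np.mean(C,0))
T0=pose(.241,-.577,.223,-67.3)
print(np.round(T_tool(sensors.read_state())-T0,4))
b=ray(f,345.5,223.6,.03)
print(row(T0,pose(b[0],b[1],.15,15.8)))
E
```

```text
bar [ 0.4860169  -0.41346286  0.03      ]
[ 0.51219417 -0.39740313  0.03      ]
[ 0.51666913 -0.41594525  0.03      ]
[ 0.45929416 -0.42945279  0.03      ]
[ 0.4559697  -0.41099877  0.03      ]
seat [[ 0.4772 -0.0195  0.    ]
 [ 0.4794 -0.1012  0.    ]
 [ 0.4195 -0.1034  0.    ]
 [ 0.4167 -0.021   0.    ]] [ 0.4482031  -0.06128385  0.        ]
[[ 0.0002 -0.0004 -0.0002 -0.0001]
 [-0.0004 -0.0002  0.0008  0.0006]
 [ 0.0001 -0.0008  0.     -0.0008]
 [ 0.      0.      0.      0.    ]]
[28.91, -5.63, 7.3, 0.0, 0.0, -83.1]
```

```bash
python3 -m inch '[[[28.9,-5.6,7.3,0,0,-83],[28.9,-5.6,7.3,0,0,-83],[28.9,-5.6,7.3,0,0,-83],[28.9,-5.6,7.3,0,0,-83],[28.9,-5.6,7.3,0,0,-83],[28.9,-5.6,7.3,0,0,-83],[28.9,-5.6,7.3,0,0,-83],[28.9,-5.6,7.3,0,0,-83],[28.9,-5.6,7.3,0,0,-83],[28.9,-5.6,7.3,0,0,-83]]]' -1
python3 - <<'E'
from h import *
s=sensors.read_state();print(s["qpos"]);print(np.round(T_tool(s),4))
f=grab("wrist");cv2.imwrite("pics/w1.png",f["pixels"][:,:,::-1])
P=cloud(f);print(np.round(P[[120,120,200],[100,400,280]],3))
E
```

```text
t: 1.55
tool_pos: [0.486, -0.4136, 0.1495]
ee_rot: [-1.9, -2.502, -0.0]
contact_force: [-0.1, 0.4, 0.0]
gripper_width: 0.0873
[-8.79919442e-01  6.29431922e-01  1.46447957e+00  4.48922543e-05
  1.04773699e+00 -1.15151520e+00]
[[-2.682e-01  9.634e-01 -0.000e+00  4.860e-01]
 [ 9.634e-01  2.682e-01  1.000e-04 -4.136e-01]
 [ 1.000e-04  0.000e+00 -1.000e+00  1.495e-01]
 [ 0.000e+00  0.000e+00  0.000e+00  1.000e+00]]
[[ 0.328 -0.393 -0.   ]
 [ 0.563 -0.327 -0.001]
 [ 0.485 -0.411  0.029]]
```

View pics/w1.png

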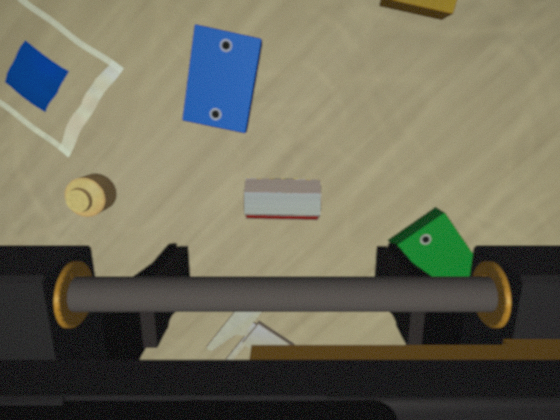

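```bash
python3 - <<'E'
from h import *
f=grab("wrist");crop(f,225,165,345,235,6.5,"w1c.png")
for c in [(245,192),(320,192),(320,215),(246,215)]: print(ray(f,*c,.03))
P=cloud(f);Q=P[160:235,225:345].reshape(-1,3);Q=Q[Q[:,2]>.0275];r=cv2.minAreaRect((Q[:,:2]*1000).astype(np.float32));print(r)
E
```

```text
[ 0.4568921  -0.41241995  0.03      ]
[ 0.51255143 -0.3968002   0.03      ]
[ 0.51798602 -0.4143923   0.03      ]
[ 0.46216976 -0.4300571   0.03      ]
((486.7373352050781, -413.10955810546875), (59.50187683105469, 20.853540420532227), 14.275155067443848)
```

View pics/w1c.png

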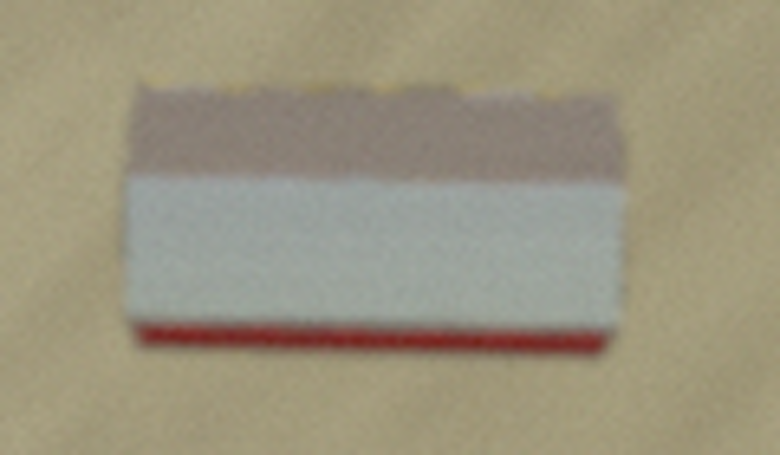

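```bash
python3 - <<'E'
from h import *
Tc=pose(.241,-.577,.223,-67.3)
D=np.eye(4);D[:3,3]=[.289,-.056,.073];D[:3,:3]=R.from_rotvec([0,0,np.radians(-83)]).as_matrix()
Tc=Tc@D;np.save("tc.npy",Tc);print(np.round(Tc,4))
for z in (.09,.06,.04,.016): print(row(Tc,pose(.487,-.4135,z,15,-30,.01)))
E
```

```text
[[-0.2706  0.9627  0.      0.486 ]
 [ 0.9627  0.2706  0.     -0.4138]
 [ 0.      0.     -1.      0.15  ]
 [ 0.      0.      0.      1.    ]]
[-0.5, 0.1, 6.87, 0.18, -30.0, 0.68]
[-0.5, 0.1, 9.87, 0.18, -30.0, 0.68]
[-0.5, 0.1, 11.87, 0.18, -30.0, 0.68]
[-0.5, 0.1, 14.27, 0.18, -30.0, 0.68]
```

```bash
python3 -m inch '[[[-0.5,0.1,3,0,-10,0.7],[-0.5,0.1,5,0,-20,0.7],[-0.5,0.1,6.9,0,-30,0.7],[-0.5,0.1,8.5,0,-30,0.7],[-0.5,0.1,10,0,-30,0.7],[-0.5,0.1,11.5,0,-30,0.7],[-0.5,0.1,13,0,-30,0.7],[-0.5,0.1,14.2,0,-30,0.7],[-0.5,0.1,14.2,0,-30,0.7],[-0.5,0.1,14.2,0,-30,0.7]]]' -1
python3 - <<'E'
from h import *
s=sensors.read_state();print(s["qpos"]);print(np.round(T_tool(s),4))
f=grab("side");crop(f,240,150,420,300,4,"s2.png")
E
```

```text
t: 2.9
tool_pos: [0.4907, -0.4193, 0.0101]
ee_rot: [1.643, 2.137, -0.435]
contact_force: [-0.2, -0.5, 0.9]
gripper_width: 0.087
[-0.75583741  0.82247317  1.82690188 -1.42922373  0.26622718  0.34726266]
[[-0.2225  0.9663  0.1293  0.4907]
 [ 0.8388  0.2574 -0.4798 -0.4193]
 [-0.4969  0.0017 -0.8678  0.0101]
 [ 0.      0.      0.      1.    ]]
```

View pics/s2.png

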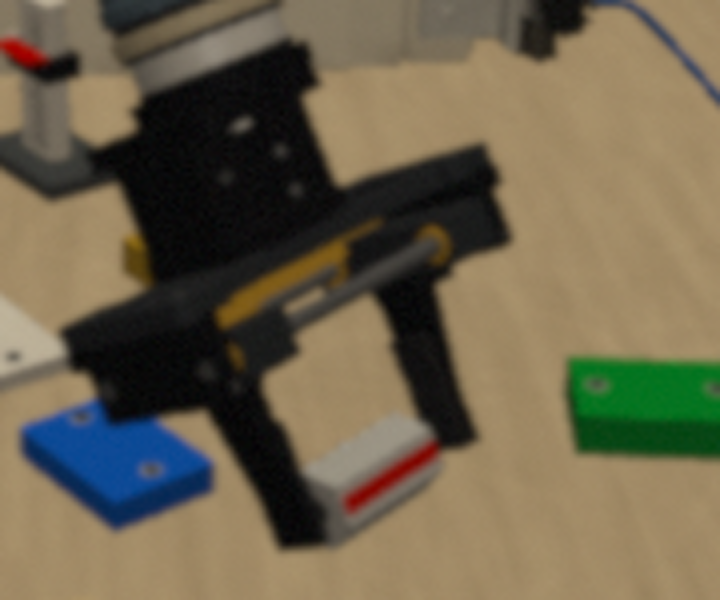

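```bash
python3 -m inch '[[[0,0,0,0,0,0],[0,0,0,0,0,0],[0,0,0,0,0,0],[0,0,0,0,0,0],[0,0,0,0,0,0],[0,0,0,0,0,0],[-0.5,0,-0.9,0,0,0],[-1,0,-1.7,0,0,0],[-1.5,0,-2.6,0,0,0],[-1.5,0,-2.6,0,0,0]]]' 1
python3 - <<'E'
from h import *
s=sensors.read_state();print(s["qpos"]);print(np.round(T_tool(s),4))
f=grab("side");crop(f,240,150,420,300,4,"s3.png")
E
```

```text
t: 4.2
tool_pos: [0.491, -0.4189, 0.0397]
ee_rot: [1.642, 2.137, -0.433]
contact_force: [-0.3, -0.0, -1.6]
gripper_width: 0.0598
[-0.75559228  0.76518976  1.82494027 -1.22174867  0.27937746  0.13190939]
[[-0.2229  0.9661  0.1304  0.491 ]
 [ 0.839   0.2583 -0.4789 -0.4189]
 [-0.4963  0.0027 -0.8681  0.0397]
 [ 0.      0.      0.      1.    ]]
```

View pics/s3.png

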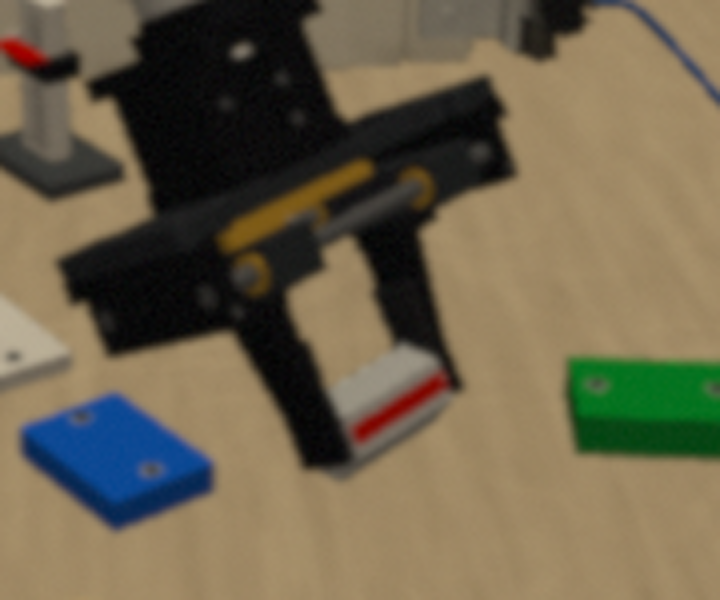

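```bash
python3 - <<'E'
from h import *
T=T_tool(sensors.read_state());c=np.array([.0033,0,-.0075])
def tgt(deg,dz):
    Rm=T[:3,:3]@R.from_rotvec([0,np.radians(deg),0]).as_matrix()
    X=np.eye(4);X[:3,:3]=Rm;C=T[:3,3]+T[:3,:3]@c;X[:3,3]=C-Rm@c+[0,0,dz];return X
for d,z in [(20,.0),(40,0),(60,0),(60,-.01),(60,-.02),(60,-.029)]: print(row(T,tgt(d,z)),np.round(tgt(d,z)[:3,3],4))
E
```

```text
[0.28, 0.0, 0.07, -0.0, 20.0, -0.0] [ 0.4902 -0.4168  0.0373]
[0.56, 0.0, 0.04, -0.0, 40.0, 0.0] [ 0.4895 -0.4142  0.0362]
[0.81, 0.0, -0.09, -0.0, 60.0, -0.0] [ 0.4888 -0.4115  0.036 ]
[1.31, -0.0, 0.78, -0.0, 60.0, -0.0] [ 0.4888 -0.4115  0.026 ]
[1.81, -0.0, 1.65, -0.0, 60.0, -0.0] [ 0.4888 -0.4115  0.016 ]
[2.25, -0.01, 2.43, -0.0, 60.0, -0.0] [ 0.4888 -0.4115  0.007 ]
```

```bash
python3 -m inch '[[[0.1,0,0,0,7,0],[0.2,0,0,0,14,0],[0.3,0,0,0,21,0],[0.4,0,0,0,28,0],[0.5,0,0,0,35,0],[0.6,0,0,0,42,0],[0.7,0,0,0,49,0],[0.8,0,0,0,56,0],[0.8,0,-0.1,0,60,0],[0.8,0,-0.1,0,60,0]]]'
python3 - <<'E'
from h import *
s=sensors.read_state();print(s["qpos"]);print(np.round(T_tool(s),4))
f=grab("side");crop(f,240,150,420,300,4,"s4.png")
E
```

```text
t: 5.5
tool_pos: [0.4878, -0.4126, 0.034]
ee_rot: [-1.639, -2.13, -0.442]
contact_force: [-0.8, -0.6, -2.0]
gripper_width: 0.0594
[-0.96102836  0.98202858  1.14198198  0.17320954  1.51998527 -1.27353864]
[[-0.2211  0.9665 -0.1302  0.4878]
 [ 0.8349  0.2566  0.4869 -0.4126]
 [ 0.504  -0.001  -0.8637  0.034 ]
 [ 0.      0.      0.      1.    ]]
```

View pics/s4.png

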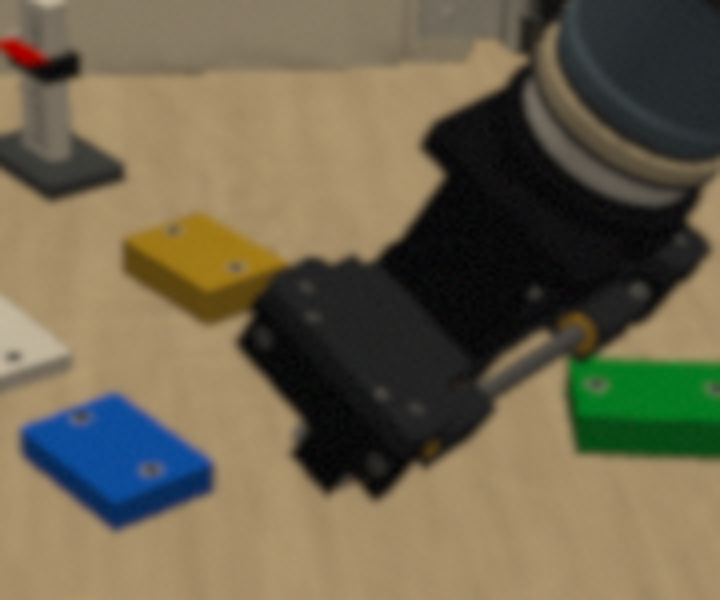

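```bash
python3 -m inch '[[[-0.3,0,0.5,0,0,0],[-0.6,0,1.0,0,0,0],[-0.9,0,1.5,0,0,0],[-1.1,0,1.9,0,0,0],[-1.2,0,2.05,0,0,0],[-1.25,0,2.15,0,0,0],[-1.3,0,2.2,0,0,0],[-1.3,0,2.25,0,0,0],[-1.3,0,2.25,0,0,0],[-1.3,0,2.25,0,0,0]]]'
```

```text
t: 6.8
tool_pos: [0.4885, -0.4118, 0.0105]
ee_rot: [-1.638, -2.133, -0.444]
contact_force: [-0.4, 0.2, -2.2]
gripper_width: 0.0599
```

```bash
python3 -m inch '[[[-0.05,0,0.1,0,0,0],[-0.1,0,0.2,0,0,0],[-0.15,0,0.25,0,0,0],[-0.18,0,0.3,0,0,0],[-0.18,0,0.3,0,0,0],[-0.18,0,0.3,0,0,0],[-0.18,0,0.3,0,0,0],[-0.18,0,0.3,0,0,0],[-0.18,0,0.3,0,0,0],[-0.18,0,0.3,0,0,0]]]'
python3 - <<'E'
from h import *
s=sensors.read_state();T=T_tool(s);print(np.round(T,4))
# retreat then go over upright
for n,X in [("tilt30 up",T@np.block([[np.eye(3),np.array([[0],[0],[-.05]])],[np.zeros((1,3)),1]])),("over",pose(.487,-.4135,.13,15,0,.01))]: print(n,row(T,X))
E
```

```text
t: 8.05
tool_pos: [0.4885, -0.4118, 0.0069]
ee_rot: [-1.638, -2.133, -0.444]
contact_force: [0.7, -0.1, -2.2]
gripper_width: 0.06
[[-0.2232  0.9662 -0.1291  0.4885]
 [ 0.8344  0.2578  0.4871 -0.4118]
 [ 0.5039  0.001  -0.8638  0.0069]
 [ 0.      0.      0.      1.    ]]
tilt30 up [0.0, 0.0, -5.0, -0.0, 0.0, -0.0]
over [5.59, -0.18, -9.83, 0.07, -30.26, -0.04]
```

```bash
python3 -m inch '[[[0,0,0,0,0,0],[0,0,0,0,0,0],[0,0,0,0,0,0],[0,0,-1.5,0,0,0],[0,0,-4,0,0,0],[1.5,-0.1,-6.5,0,-8,0],[3,-0.2,-8.5,0,-16,0],[4.5,-0.2,-9.8,0,-25,0],[5.6,-0.2,-9.8,0,-30.2,0],[5.6,-0.2,-9.8,0,-30.2,0]]]' -1
python3 - <<'E'
from h import *
s=sensors.read_state();print(np.round(T_tool(s),4),s["qpos"])
f=grab("wrist");crop(f,180,120,380,270,4,"w5.png")
E
```

```text
t: 9.3
tool_pos: [0.4868, -0.4116, 0.1219]
ee_rot: [1.912, 2.493, 0.003]
contact_force: [-0.1, 0.3, -0.6]
gripper_width: 0.087
[[-0.2595  0.9658  0.0011  0.4868]
 [ 0.9658  0.2595  0.0014 -0.4116]
 [ 0.0011  0.0014 -1.      0.1219]
 [ 0.      0.      0.      1.    ]] [-0.87783673  0.66413827  1.48589131  0.00209599  0.99195955 -1.14145423]
```

View pics/w5.png

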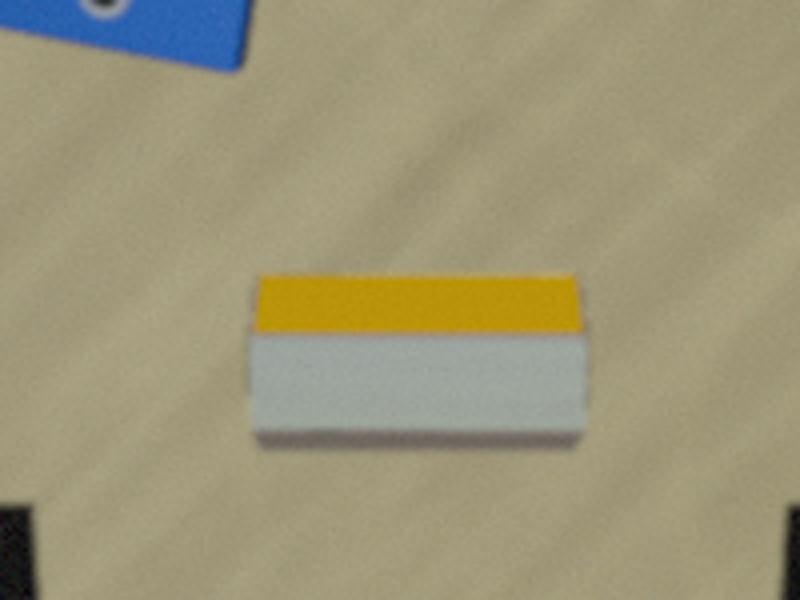

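```bash
python3 - <<'E'
from h import *
f=grab("wrist")
b=np.mean([ray(f,180+a/4,120+c/4,.03) for a,c in [(250,333),(585,333),(583,432),(252,432)]],0);print(b)
T=T_tool(sensors.read_state())
for z in (.08,.05,.0155): print(row(T,pose(b[0],b[1],z,15,-15,.010)))
E
```

```text
[ 0.49034333 -0.41461521  0.03      ]
[-0.35, 0.27, 5.02, 0.09, -15.0, -0.08]
[-0.35, 0.27, 8.02, 0.09, -15.0, -0.08]
[-0.35, 0.26, 11.47, 0.09, -15.0, -0.08]
```

```bash
python3 -m inch '[[[-0.2,0.3,2.5,0,-8,0],[-0.35,0.3,5,0,-15,0],[-0.35,0.3,6.5,0,-15,0],[-0.35,0.3,8,0,-15,0],[-0.35,0.3,9.2,0,-15,0],[-0.35,0.3,10.3,0,-15,0],[-0.35,0.3,11.1,0,-15,0],[-0.35,0.3,11.4,0,-15,0],[-0.35,0.3,11.4,0,-15,0],[-0.35,0.3,11.4,0,-15,0]]]' -1
python3 - <<'E'
from h import *
s=sensors.read_state();T=T_tool(s);print(np.round(T,4),s["qpos"])
c=T[:3,:3].T@(np.array([.4903,-.4146,.015])-T[:3,3]);print("axis in tool",c)
c[1]=0
def tgt(deg,dz):
    Rm=T[:3,:3]@R.from_rotvec([0,np.radians(deg),0]).as_matrix()
    X=np.eye(4);X[:3,:3]=Rm;C=T[:3,3]+T[:3,:3]@c;X[:3,3]=C-Rm@c+[0,0,dz];return X
for d,z in [(0,.03),(20,.03),(40,.03),(60,.03),(60,.015),(60,0.0005)]: print(row(T,tgt(d,z)),np.round(tgt(d,z)[:3,3],4))
f=grab("side");crop(f,240,150,420,300,4,"s6.png")
E
```

```text
t: 10.65
tool_pos: [0.4909, -0.4159, 0.0063]
ee_rot: [1.781, 2.319, -0.233]
contact_force: [-0.1, 0.1, 0.2]
gripper_width: 0.0873
[[-0.2488  0.9662  0.068   0.4909]
 [ 0.9334  0.2579 -0.2495 -0.4159]
 [-0.2586  0.0014 -0.966   0.0063]
 [ 0.      0.      0.      1.    ]] [-0.81834267  0.80366607  1.68852853 -0.29193309  0.43325013 -0.82692748]
axis in tool [-0.00086363 -0.00021133 -0.00880068]
[-0.78, 0.0, -2.9, 0.0, 0.0, 0.0] [ 0.4909 -0.4159  0.0363]
[-0.48, 0.0, -2.98, 0.0, 20.0, -0.0] [ 0.4901 -0.413   0.0363]
[-0.23, 0.0, -3.16, 0.0, 40.0, -0.0] [ 0.4894 -0.4102  0.0374]
[-0.06, 0.0, -3.41, 0.0, 60.0, 0.0] [ 0.4887 -0.4079  0.0394]
[0.33, 0.0, -1.96, 0.0, 60.0, 0.0] [ 0.4887 -0.4079  0.0244]
[0.71, 0.0, -0.56, 0.0, 60.0, 0.0] [ 0.4887 -0.4079  0.0099]
```

View pics/s6.png

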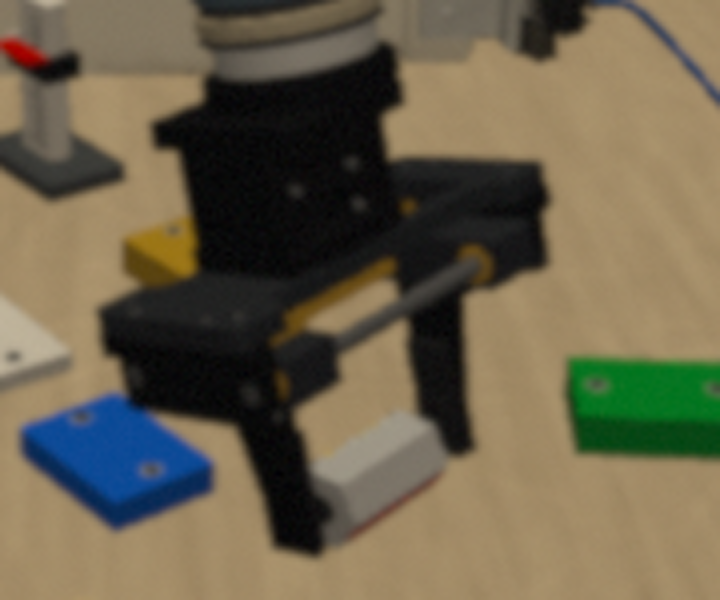

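Grip and lift, then rotate, then lower.

```bash
python3 -m inch '[[[0,0,0,0,0,0],[0,0,0,0,0,0],[0,0,0,0,0,0],[0,0,0,0,0,0],[0,0,0,0,0,0],[0,0,0,0,0,0],[-0.3,0,-1,0,0,0],[-0.5,0,-2,0,0,0],[-0.8,0,-2.9,0,0,0],[-0.8,0,-2.9,0,0,0]]]' 1
python3 -m inch '[[[0.15,0,0,0,8,0],[0.25,0,-0.05,0,16,0],[0.35,0,-0.1,0,24,0],[0.5,0,-0.2,0,32,0],[0.6,0,-0.3,0,40,0],[0.65,0,-0.4,0,48,0],[0.7,0,-0.5,0,55,0],[0.75,0,-0.5,0,60,0],[0.75,0,-0.5,0,60,0],[0.75,0,-0.5,0,60,0]]]'
python3 - <<'E'
from h import *
s=sensors.read_state();T=T_tool(s);print(np.round(T,4),s["qpos"])
for z in (.025,.0101):
    X=T.copy();X[:3,3]=[.4887,-.4079,z];print(row(T,X))
E
```

```text
t: 11.95
tool_pos: [0.4913, -0.4167, 0.0373]
ee_rot: [1.781, 2.317, -0.233]
contact_force: [-0.2, 0.5, -2.2]
gripper_width: 0.0596
t: 13.2
tool_pos: [0.4885, -0.4075, 0.0386]
ee_rot: [-1.491, -1.942, -0.619]
contact_force: [0.1, -0.4, -1.2]
gripper_width: 0.0597
[[-1.830e-01  9.662e-01 -1.817e-01  4.885e-01]
 [ 6.831e-01  2.579e-01  6.832e-01 -4.075e-01]
 [ 7.070e-01  9.000e-04 -7.072e-01  3.860e-02]
 [ 0.000e+00  0.000e+00  0.000e+00  1.000e+00]] [-0.98306201  1.09965443  0.96605504  0.23749547  1.82673495 -1.27488598]
[-0.99, 0.01, 0.93, -0.0, -0.0, 0.0]
[-2.05, 0.01, 1.99, -0.0, -0.0, 0.0]
```

```bash
python3 -m inch '[[[-0.5,0,0.5,0,0,0],[-1,0,0.9,0,0,0],[-1.4,0,1.35,0,0,0],[-1.7,0,1.65,0,0,0],[-1.85,0,1.8,0,0,0],[-1.95,0,1.9,0,0,0],[-2,0,1.95,0,0,0],[-2.05,0,2,0,0,0],[-2.05,0,2,0,0,0],[-2.05,0,2,0,0,0]]]'
python3 - <<'E'
from h import *
s=sensors.read_state();T=T_tool(s);print(np.round(T,4))
print(row(T,pose(.490,-.4145,.13,15,0,.01)))
E
```

```text
t: 14.45
tool_pos: [0.4886, -0.4081, 0.0102]
ee_rot: [-1.491, -1.941, -0.619]
contact_force: [0.1, 0.1, -2.8]
gripper_width: 0.0599
[[-0.1829  0.9662 -0.1817  0.4886]
 [ 0.6824  0.2578  0.684  -0.4081]
 [ 0.7077  0.0011 -0.7065  0.0102]
 [ 0.      0.      0.      1.    ]]
[7.31, -0.01, -8.22, 0.08, -45.05, -0.03]
```

```bash
python3 -m inch '[[[0,0,0,0,0,0],[0,0,0,0,0,0],[0,0,0,0,0,0],[0,0,-1.5,0,0,0],[0,0,-4,0,0,0],[1.5,0,-6.5,0,-8,0],[3,0,-7.5,0,-17,0],[4.5,0,-8.2,0,-26,0],[6,0,-8.2,0,-36,0],[7.3,0,-8.2,0,-45,0]]]' -1
python3 - <<'E'
from h import *
s=sensors.read_state();print(np.round(T_tool(s),4),s["qpos"])
f=grab("wrist");crop(f,180,120,380,270,4,"w7.png")
E
```

```text
t: 15.7
tool_pos: [0.4908, -0.4154, 0.1225]
ee_rot: [1.91, 2.485, -0.003]
contact_force: [-0.3, -0.6, 0.5]
gripper_width: 0.0871
[[-0.2572  0.9663  0.0049  0.4908]
 [ 0.9663  0.2572 -0.0062 -0.4154]
 [-0.0072  0.0032 -1.      0.1225]
 [ 0.      0.      0.      1.    ]] [-8.75754284e-01  6.66894244e-01  1.47703709e+00 -1.93854616e-04
  9.89773791e-01 -1.13578794e+00]
```

View pics/w7.png

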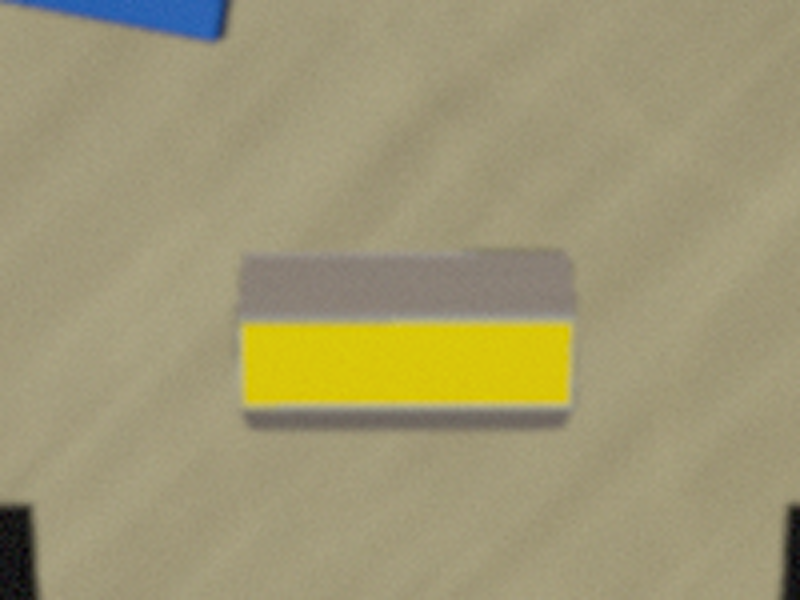

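```bash
python3 - <<'E'
from h import *
f=grab("wrist")
b=np.mean([ray(f,180+a/4,120+c/4,.03) for a,c in [(241,321),(572,321),(572,405),(241,405)]],0);print("bar",b)
T=T_tool(sensors.read_state())
print(row(T,pose(.5406,-.2149,.13,94.24)))
f=grab("top");P=cloud(f)
for u,v in [(120,40),(160,92),(271,120),(297,122),(278,110),(250,108),(200,95)]: print((u,v),np.round(P[v-1:v+2,u].mean(0),3))
m=(P[...,2]>.12)&(P[...,2]<.5);Q=P[m];k=(Q[:,0]<.68)&(Q[:,0]>.3)&(Q[:,1]<.0);Q=Q[k];print(len(Q),Q.min(0),Q.max(0))
for lo in np.arange(.5,.68,.02):
  q=Q[(Q[:,0]>=lo)&(Q[:,0]<lo+.02)]
  if len(q):print(round(lo,2),q[:,1].min(),q[:,1].max(),q[:,2].min(),q[:,2].max())
E
```

```text
bar [ 0.48890603 -0.40716311  0.03      ]
[17.46, 10.05, -0.73, 0.13, -0.13, -79.14]
(120, 40) [ 0.74  -0.02   0.322]
(160, 92) [ 0.758 -0.018  0.07 ]
(271, 120) [ 0.723 -0.252  0.001]
(297, 122) [ 0.63  -0.289  0.281]
(278, 110) [ 0.746 -0.267  0.001]
(250, 108) [ 0.64  -0.216  0.317]
(200, 95) [ 0.748 -0.103  0.081]
14734 [ 0.40937999 -0.82833852  0.12000569] [ 0.67999151 -0.12996955  0.49999889]
0.5 -0.8069002520384767 -0.33478946139446564 0.12004240419019596 0.4999988929554749
0.52 -0.8180545044975486 -0.35201642241527425 0.1200056936701589 0.4878964138789464
0.54 -0.8220548184066252 -0.3512363093564203 0.12004493817643125 0.46865399734238655
0.56 -0.4193572684311263 -0.348196551808317 0.19773559470991442 0.23915290044063986
0.58 -0.42142742859914717 -0.38426417242700683 0.23232603541592334 0.23847952550446438
0.6 -0.24133139126916595 -0.2351547267230341 0.29818559040999526 0.31984637907110924
0.62 -0.6634147613178858 -0.20081523939247822 0.12097109245649451 0.3222361744413277
0.64 -0.6644653193062 -0.16609438871392634 0.12083957680993085 0.4999080394507851
0.66 -0.8283385245558511 -0.12996954675886313 0.12022106654483422 0.49994252920979715
```

```bash
python3 - <<'E'
from h import *
T=T_tool(sensors.read_state())
print(row(T,pose(.5406,-.2149,.12,94.24,-12)))
print(row(T,pose(.51,-.2149,.14,94.24,0)))
E
python3 -m inch '[[[17.5,7,-1,0,0,-79],[17.5,7,-1,0,0,-79],[17.5,7,-1,0,0,-79],[17.5,7,-1,0,0,-79],[17.5,7,-1,0,0,-79],[17.5,7,-1,0,0,-79],[17.5,7,-1,0,0,-79],[17.5,7,-1,0,0,-79],[17.5,7,-1,0,0,-79],[17.5,7,-1,0,0,-79]]]' -1
python3 - <<'E'
from h import *
s=sensors.read_state();print(np.round(T_tool(s),4),s["qpos"])
f=grab("wrist");cv2.imwrite("pics/w8.png",f["pixels"][:,:,::-1]);f=grab("side");cv2.imwrite("pics/s8.png",f["pixels"][:,:,::-1])
E
```

```text
[17.78, 10.01, 0.21, -8.18, -10.04, -78.9]
[18.58, 7.05, -1.79, 0.12, -0.02, -79.2]
t: 17.1
tool_pos: [0.5134, -0.2284, 0.1299]
ee_rot: [-0.105, 3.139, 0.002]
contact_force: [-0.1, 1.0, -0.1]
gripper_width: 0.0872
[[-0.9978 -0.0668  0.0011  0.5134]
 [-0.0668  0.9978  0.0012 -0.2284]
 [-0.0012  0.0011 -1.      0.1299]
 [ 0.      0.      0.      1.    ]] [-6.18339501e-01  5.68856162e-01  1.67862942e+00  2.06529987e-03
  8.93894093e-01 -2.25724874e+00]
```

View pics/w8.png

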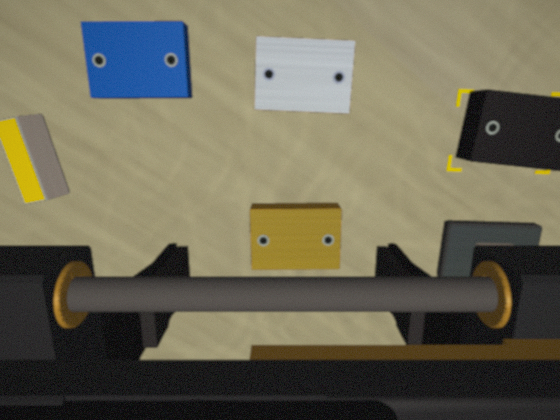

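View pics/s8.png

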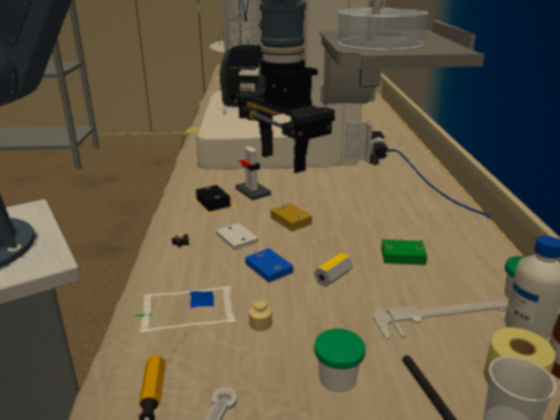

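```bash
python3 - <<'E'
from h import *
f=grab("wrist");crop(f,230,185,360,285,6,"w8c.png")
C=np.array([ray(f,*c,.02) for c in [(250,208),(341,208),(339,268),(251,268)]]);print(C,C.mean(0))
P=cloud(f);Q,r=blob(f,P,(235,190,355,285),.0165,.03);print(np.median(Q[:,2]),r)
h=[ray(f,*c,.02) for c in [(263,240.3),(328,239.7)]];print(h,np.mean(h,0))
E
```

```text
[[ 0.51629413 -0.25167573  0.02      ]
 [ 0.51159147 -0.18331508  0.02      ]
 [ 0.56023504 -0.17952572  0.02      ]
 [ 0.56495741 -0.24858765  0.02      ]] [ 0.53826951 -0.21577605  0.02      ]
0.019343287936450015 ((539.5191650390625, -216.5454559326172), (50.45163345336914, 70.25882720947266), 4.384281635284424)
[array([ 0.54130516, -0.24046958,  0.02      ]), array([ 0.53739099, -0.1905385 ,  0.02      ])] [ 0.53934807 -0.21550404  0.02      ]
```

View pics/w8c.png

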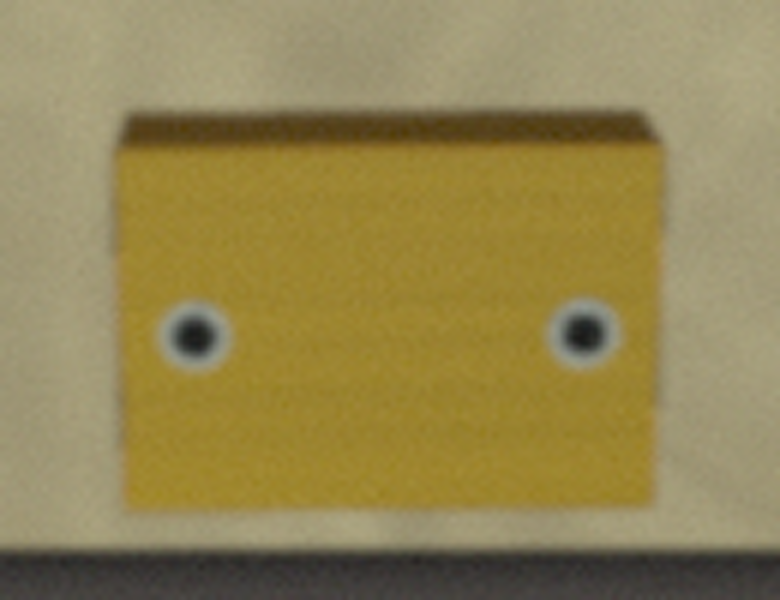

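```bash
python3 - <<'E'
from h import *
T=T_tool(sensors.read_state())
for z in (.09,.05,.007): print(row(T,pose(.5395,-.2157,z,94.4,-12)))
E
```

```text
[-2.74, 1.0, 3.99, 0.02, -11.96, -0.51]
[-2.74, 1.0, 7.99, 0.02, -11.96, -0.51]
[-2.73, 0.99, 12.29, 0.02, -11.96, -0.51]
```

```bash
python3 -m inch '[[[-1.4,0.5,2,0,-6,-0.5],[-2.7,1,4,0,-12,-0.5],[-2.7,1,5.5,0,-12,-0.5],[-2.7,1,7,0,-12,-0.5],[-2.7,1,8.5,0,-12,-0.5],[-2.7,1,10,0,-12,-0.5],[-2.7,1,11.2,0,-12,-0.5],[-2.7,1,12.2,0,-12,-0.5],[-2.7,1,12.2,0,-12,-0.5],[-2.7,1,12.2,0,-12,-0.5]]]' -1
python3 - <<'E'
from h import *
s=sensors.read_state();print(np.round(T_tool(s),4),s["qpos"])
f=grab("side");crop(f,180,0,480,260,2.6,"s9.png")
E
```

```text
t: 18.5
tool_pos: [0.5392, -0.2154, 0.0082]
ee_rot: [-0.113, 2.929, 0.012]
contact_force: [0.2, 0.1, 0.2]
gripper_width: 0.087
[[-9.750e-01 -7.730e-02  2.085e-01  5.392e-01]
 [-7.560e-02  9.970e-01  1.610e-02 -2.154e-01]
 [-2.091e-01 -1.000e-04 -9.779e-01  8.200e-03]
 [ 0.000e+00  0.000e+00  0.000e+00  1.000e+00]] [-0.64735815  0.75961007  1.83254717  0.35209724  0.41342751 -2.60901343]
```

View pics/s9.png

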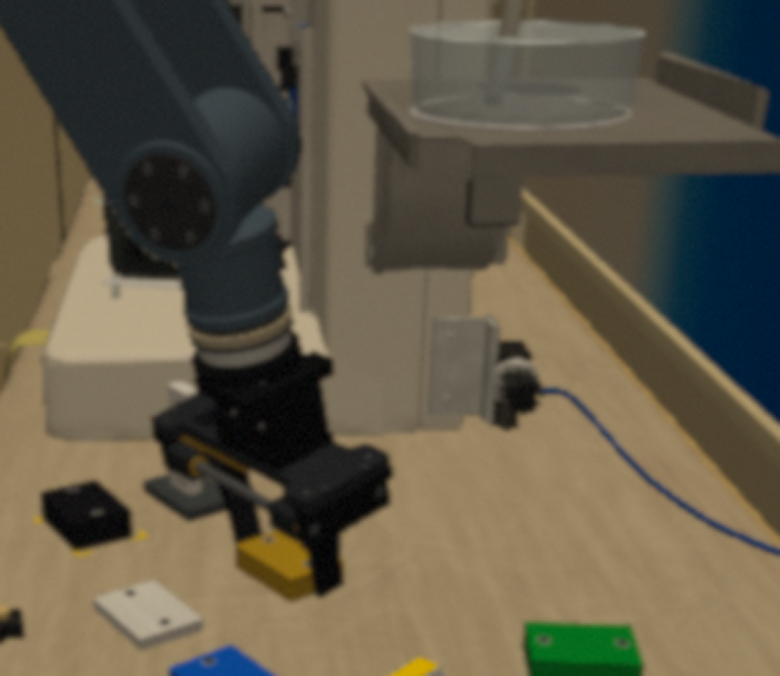

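```bash
python3 -m inch '[[[0,0,0,0,0,0],[0,0,0,0,0,0],[0,0,0,0,0,0],[0,0,0,0,0,0],[0,0,0,0,0,0],[-0.3,0,-1.5,0,0,0],[-0.7,0,-3.2,0,0,0],[-1.1,0,-5,0,0,0],[-1.5,0,-6.8,0,0,0],[-1.5,0,-6.8,0,0,0]]]' 1
python3 - <<'E'
from h import *
s=sensors.read_state();T=T_tool(s);print(np.round(T,4),s["qpos"])
f=grab("wrist");cv2.imwrite("pics/w10.png",f["pixels"][:,:,::-1])
for x,y,t in [(.44,-.20,0),(.448,-.061,0)]: print(row(T,pose(x,y,.085,91.7,t)))
E
```

```text
t: 19.8
tool_pos: [0.5405, -0.216, 0.0799]
ee_rot: [-0.114, 2.926, 0.008]
contact_force: [-0.1, -0.6, -2.2]
gripper_width: 0.0698
[[-0.9743 -0.0776  0.2113  0.5405]
 [-0.0764  0.997   0.0138 -0.216 ]
 [-0.2118 -0.0027 -0.9773  0.0799]
 [ 0.      0.      0.      1.    ]] [-0.6465785   0.62682117  1.80798724  0.26350207  0.55983829 -2.50874732]
[9.56, 2.37, -2.6, 0.14, 12.23, 2.76]
[7.72, 16.17, -2.24, 0.14, 12.23, 2.76]
```

View pics/w10.png

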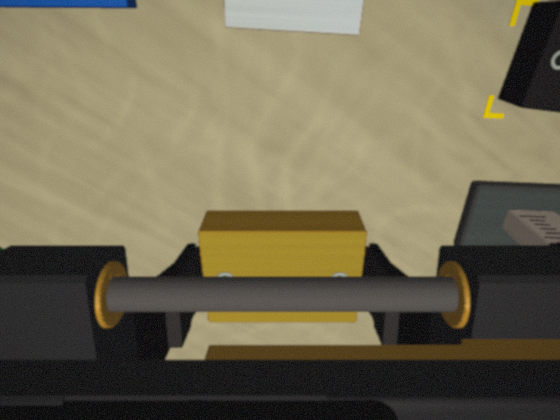

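```bash
python3 -m inch '[[[3,0.5,-1.5,0,4,1],[6,1,-3,0,8,2],[9.5,2.3,-4,0,12,2.8],[9.5,5,-4.2,0,12.2,2.8],[9,9,-4.2,0,12.2,2.8],[8.4,13,-4.2,0,12.2,2.8],[8,16,-4.2,0,12.2,2.8],[8,16,-4.2,0,12.2,2.8],[8,16,-4.2,0,12.2,2.8],[8,16,-4.2,0,12.2,2.8]]]'
python3 - <<'E'
from h import *
s=sensors.read_state();T=T_tool(s);print(np.round(T,4),s["qpos"])
f=grab("wrist");cv2.imwrite("pics/w11.png",f["pixels"][:,:,::-1])
E
```

```text
t: 21.1
tool_pos: [0.4406, -0.0634, 0.1019]
ee_rot: [0.043, -3.139, -0.008]
contact_force: [-0.8, -0.6, -2.1]
gripper_width: 0.0695
[[-0.9996 -0.0276 -0.0027  0.4406]
 [-0.0276  0.9996  0.005  -0.0634]
 [ 0.0026  0.0051 -1.      0.1019]
 [ 0.      0.      0.      1.    ]] [-0.39751326  0.50732422  1.98352915  0.00587512  0.655175   -2.00056765]
```

View pics/w11.png

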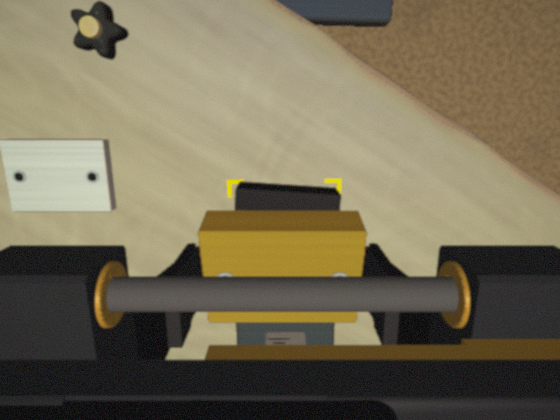

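```bash
python3 - <<'E'
from h import *
s=sensors.read_state();T=T_tool(s)
f=grab("wrist")
for c in [(228,181),(341,180)]: print(ray(f,*c,0))
print([ray(f,*c,.025) for c in [(236,191),(339,194)]])
print(row(T,pose(.448,-.061,.085,90,-12)))
E
```

```text
[ 0.42089807 -0.10226656  0.        ]
[ 0.41790397 -0.0212942   0.        ]
[array([ 0.42274229, -0.09371743,  0.025     ]), array([ 0.4228732 , -0.02625826,  0.025     ])]
[-0.76, 0.21, 1.69, 0.45, -12.15, 1.54]
```

```bash
python3 -m inch '[[[-0.2,0,0,0,-3,0.5],[-0.4,0.1,0.3,0.2,-6,1],[-0.6,0.2,0.6,0.4,-9,1.5],[-0.8,0.2,1,0.4,-12,1.5],[-0.8,0.2,1.4,0.4,-12,1.5],[-0.8,0.2,1.7,0.4,-12,1.5],[-0.8,0.2,1.7,0.4,-12,1.5],[-0.8,0.2,1.7,0.4,-12,1.5],[-0.8,0.2,1.7,0.4,-12,1.5],[-0.8,0.2,1.7,0.4,-12,1.5]]]'
python3 - <<'E'
from h import *
s=sensors.read_state();T=T_tool(s);print(np.round(T,4),s["qpos"])
for z in [.055,.04,.036,.0333]: print(row(T,pose(.4485,-.061,z,90,-12)))
f=grab("side");crop(f,170,100,290,230,5,"s12.png")
E
```

```text
t: 22.45
tool_pos: [0.4483, -0.0601, 0.0851]
ee_rot: [-0.003, 2.935, 0.002]
contact_force: [0.5, 0.3, -1.5]
gripper_width: 0.0698
[[-0.9787 -0.0024  0.2052  0.4483]
 [-0.0022  1.      0.0014 -0.0601]
 [-0.2052  0.001  -0.9787  0.0851]
 [ 0.      0.      0.      1.    ]] [-0.44406762  0.52183374  2.13611096  0.29768781  0.30995092 -2.29306871]
[0.6, -0.09, 2.95, 0.08, -0.16, 0.12]
[0.91, -0.09, 4.42, 0.08, -0.16, 0.12]
[0.99, -0.09, 4.81, 0.08, -0.16, 0.12]
[1.05, -0.09, 5.08, 0.08, -0.16, 0.12]
```

View pics/s12.png

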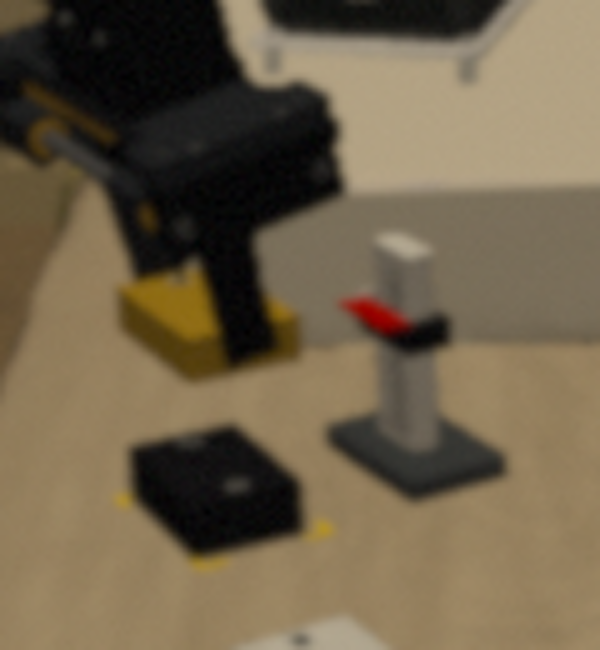

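```bash
python3 -m inch '[[[0.2,-0.1,0.8,0,0,0],[0.3,-0.1,1.6,0,0,0],[0.5,-0.1,2.4,0,0,0],[0.6,-0.1,3.1,0,0,0],[0.75,-0.1,3.7,0,0,0],[0.9,-0.1,4.2,0,0,0],[0.95,-0.1,4.6,0,0,0],[1,-0.1,4.8,0,0,0],[1,-0.1,4.9,0,0,0],[1,-0.1,4.9,0,0,0]]]'
python3 - <<'E'
from h import *
s=sensors.read_state();T=T_tool(s);print(np.round(T,4),s["qpos"])
f=grab("side");crop(f,170,100,290,230,5,"s13.png")
E
```

```text
t: 23.75
tool_pos: [0.4485, -0.0611, 0.0351]
ee_rot: [-0.003, 2.935, 0.002]
contact_force: [0.2, -0.6, -2.1]
gripper_width: 0.0697
[[-0.9787 -0.0022  0.2052  0.4485]
 [-0.0019  1.      0.0014 -0.0611]
 [-0.2052  0.001  -0.9787  0.0351]
 [ 0.      0.      0.      1.    ]] [-0.44617777  0.65193372  2.16236303  0.57041678  0.16708476 -2.57471458]
```

View pics/s13.png

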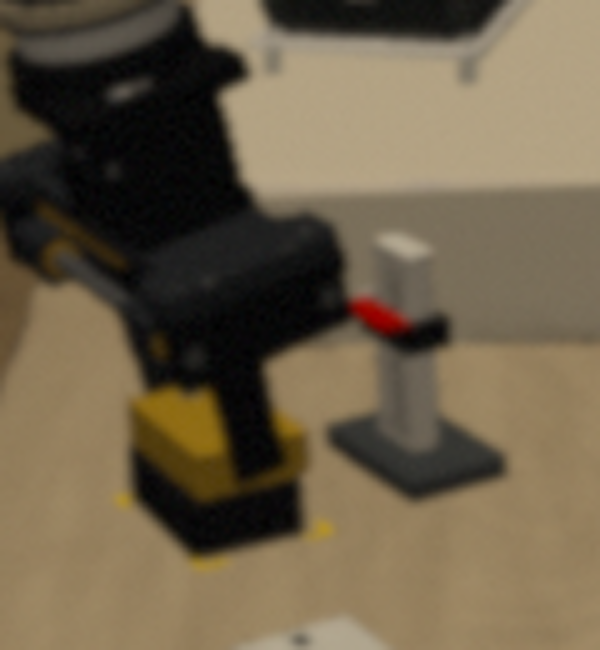

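```bash
python3 -m inch '[[[0.02,0,0.08,0,0,0],[0.04,0,0.15,0,0,0],[0.04,0,0.2,0,0,0],[0.04,0,0.2,0,0,0],[0.04,0,0.2,0,0,0],[0.04,0,0.2,0,0,0],[0.04,0,0.2,0,0,0],[0.04,0,0.2,0,0,0],[0.04,0,0.2,0,0,0],[0.04,0,0.2,0,0,0]]]'
python3 -m inch '[[[0,0,0,0,0,0],[0,0,0,0,0,0],[0,0,0,0,0,0],[0,0,0,0,0,0],[-0.2,0,-1,0,0,0],[-0.6,0,-3,0,0,0],[-1,0,-5,0,0,0],[-1.5,0,-7,0,5,0],[-1.5,0,-9,0,10,0],[-1.5,0,-9,0,10,0]]]' -1
python3 - <<'E'
from h import *
s=sensors.read_state();T=T_tool(s);print(np.round(T,4),s["qpos"])
f=grab("side");crop(f,170,100,290,230,5,"s14.png")
f=grab("wrist");cv2.imwrite("pics/w14.png",f["pixels"][:,:,::-1])
E
```

```text
t: 25.05
tool_pos: [0.4484, -0.0611, 0.0333]
ee_rot: [-0.003, 2.935, 0.001]
contact_force: [-3.1, -0.3, 5.0]
gripper_width: 0.0696
t: 26.3
tool_pos: [0.4473, -0.0618, 0.1254]
ee_rot: [-0.006, 3.104, -0.002]
contact_force: [0.2, -0.1, -0.1]
gripper_width: 0.0871
[[-9.993e-01 -3.500e-03  3.790e-02  4.473e-01]
 [-3.600e-03  1.000e+00 -9.000e-04 -6.180e-02]
 [-3.790e-02 -1.100e-03 -9.993e-01  1.254e-01]
 [ 0.000e+00  0.000e+00  0.000e+00  1.000e+00]] [-0.39532112  0.4543359   1.98012727  0.02208377  0.67191871 -1.986704  ]
```

View pics/s14.png

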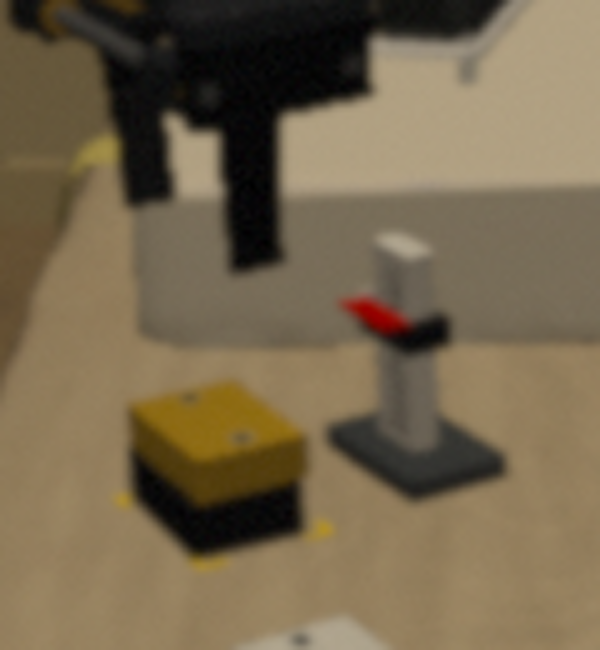

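View pics/w14.png

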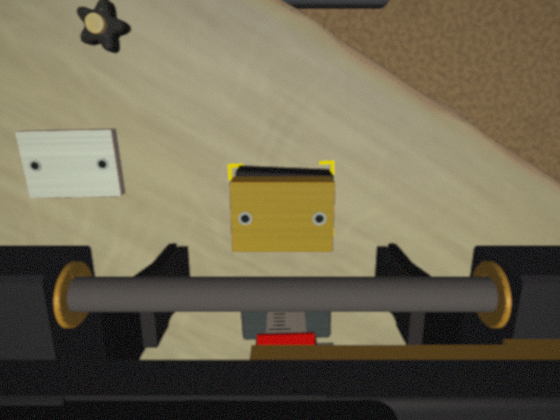

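```bash
python3 - <<'E'
from h import *
s=sensors.read_state();T=T_tool(s)
f=grab("wrist");C=[ray(f,*c,.045) for c in [(230,181),(335,181),(332,251),(232,251)]];print(np.round(C,4),np.mean(C,0))
print(row(T,pose(.489,-.409,.13,15,0)))
E
```

```text
[[ 0.4217 -0.0946  0.045 ]
 [ 0.4215 -0.0262  0.045 ]
 [ 0.4707 -0.026   0.045 ]
 [ 0.4709 -0.0949  0.045 ]] [ 0.44622309 -0.06041813  0.045     ]
[-4.43, -34.84, -0.56, 1.3, 1.49, 75.13]
```

```bash
python3 -m inch '[[[-0.5,-4,-1,0.1,0.2,9],[-1,-8,-1,0.3,0.4,18],[-1.5,-13,-1,0.5,0.6,28],[-2,-18,-0.8,0.7,0.8,38],[-2.8,-23,-0.8,0.9,1,48],[-3.5,-28,-0.6,1.1,1.2,57],[-4,-32,-0.6,1.2,1.4,66],[-4.4,-34.8,-0.6,1.3,1.5,75],[-4.4,-34.8,-0.6,1.3,1.5,75],[-4.4,-34.8,-0.6,1.3,1.5,75]]]' -1
python3 - <<'E'
from h import *
s=sensors.read_state();T=T_tool(s);print(np.round(T,4),s["qpos"])
f=grab("wrist");crop(f,180,120,380,270,4,"w15.png")
E
```

```text
t: 27.7
tool_pos: [0.4879, -0.407, 0.1296]
ee_rot: [-1.905, -2.493, -0.001]
contact_force: [-0.1, -0.0, -0.3]
gripper_width: 0.087
[[-0.2626  0.9649 -0.0026  0.4879]
 [ 0.9649  0.2626  0.003  -0.407 ]
 [ 0.0036 -0.0017 -1.      0.1296]
 [ 0.      0.      0.      1.    ]] [-8.70778741e-01  6.52879362e-01  1.48333899e+00 -4.61630565e-05
  1.00932379e+00 -1.13645905e+00]
```

View pics/w15.png

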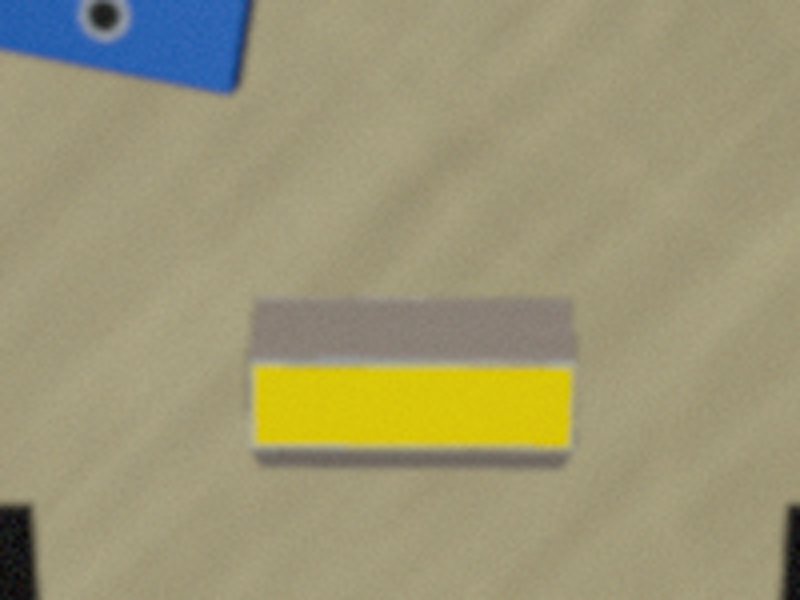

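```bash
python3 - <<'E'
from h import *
s=sensors.read_state();T=T_tool(s)
f=grab("wrist");C=[ray(f,180+a/4,120+c/4,.03) for a,c in [(251,363),(574,363),(574,448),(253,448)]];b=np.mean(C,0);print(b)
for z in (.06,.0065): print(row(T,pose(b[0],b[1],z,15.1,0)))
E
```

```text
[ 0.49202731 -0.4146076   0.03      ]
[-0.87, 0.17, 7.0, -0.09, -0.17, 0.14]
[-0.89, 0.18, 12.35, -0.09, -0.17, 0.14]
```

```bash
python3 -m inch '[[[-0.9,0.2,2.5,0,-0.2,0],[-0.9,0.2,5,0,-0.2,0],[-0.9,0.2,7,0,-0.2,0],[-0.9,0.2,8.6,0,-0.2,0],[-0.9,0.2,10,0,-0.2,0],[-0.9,0.2,11.2,0,-0.2,0],[-0.9,0.2,12,0,-0.2,0],[-0.9,0.2,12.4,0,-0.2,0],[-0.9,0.2,12.4,0,-0.2,0],[-0.9,0.2,12.4,0,-0.2,0]]]' -1
python3 -m inch '[[[0,0,0,0,0,0],[0,0,0,0,0,0],[0,0,0,0,0,0],[0,0,0,0,0,0],[0,0,0,0,0,0],[0,0,0,0,0,0],[0,0,-1,0,0,0],[0,0,-4,0,0,0],[0,0,-8,0,0,0],[0,0,-12,0,0,0]]]' 1
python3 - <<'E'
from h import *
s=sensors.read_state();T=T_tool(s);print(np.round(T,4),s["qpos"])
f=grab("wrist");crop(f,130,120,430,345,2.6,"w16.png")
f=grab("side");cv2.imwrite("pics/s16.png",f["pixels"][:,:,::-1])
print(row(T,pose(.4485,-.061,.13,90.5,0)))
E
```

```text
t: 29.05
tool_pos: [0.4938, -0.4177, 0.0077]
ee_rot: [1.907, 2.491, -0.005]
contact_force: [-0.4, -1.2, 0.2]
gripper_width: 0.0872
t: 30.3
tool_pos: [0.4935, -0.4164, 0.1283]
ee_rot: [1.908, 2.492, -0.004]
contact_force: [0.4, -1.0, -1.7]
gripper_width: 0.0597
[[-2.607e-01  9.654e-01  9.000e-04  4.935e-01]
 [ 9.654e-01  2.607e-01 -3.500e-03 -4.164e-01]
 [-3.600e-03 -0.000e+00 -1.000e+00  1.283e-01]
 [ 0.000e+00  0.000e+00  0.000e+00  1.000e+00]] [-0.87286249  0.6642505   1.46171349 -0.00184941  1.01233798 -1.13559859]
[35.49, 4.92, -0.3, -0.14, 0.18, -75.39]
```

View pics/w16.png

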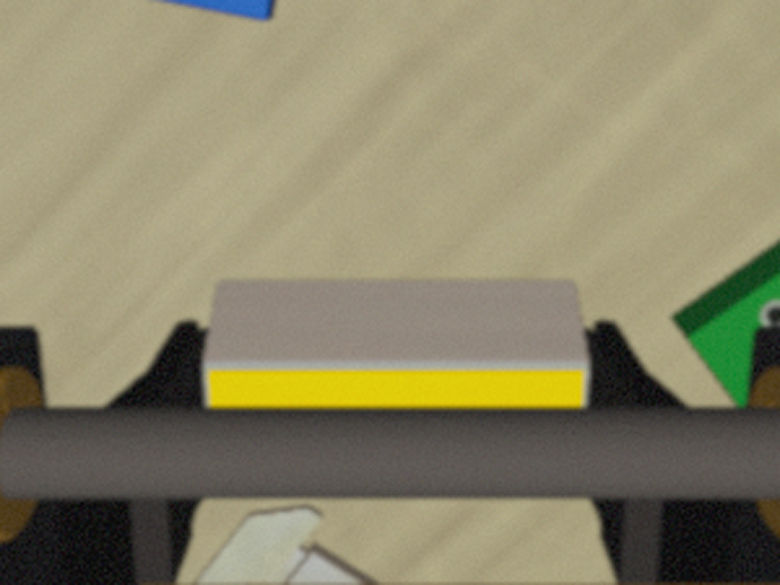

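View pics/s16.png

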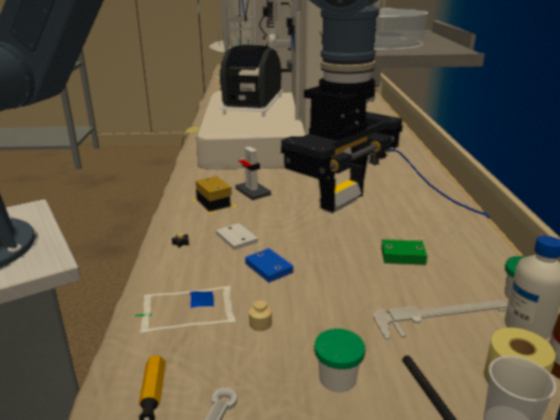

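```bash
python3 -m inch '[[[4,0.6,-1,0,0,-9],[8.5,1.2,-1.5,0,0,-18],[13,1.8,-1.5,0,0,-28],[18,2.5,-1.5,0,0,-38],[23,3.2,-1,0,0,-48],[28,4,-0.5,0,0,-57],[32,4.6,-0.3,0,0,-66],[35.4,5.2,-0.3,0,0.2,-75.4],[35.4,5.2,-0.3,0,0.2,-75.4],[35.4,5.2,-0.3,0,0.2,-75.4]]]'
python3 - <<'E'
from h import *
s=sensors.read_state();T=T_tool(s);print(np.round(T,4),s["qpos"])
f=grab("wrist");cv2.imwrite("pics/w17.png",f["pixels"][:,:,::-1])
for z in (.08,.058,.0535): print(row(T,pose(.4515,-.061,z,90.5,0)))
E
```

```text
t: 31.65
tool_pos: [0.4517, -0.0618, 0.1284]
ee_rot: [0.013, -3.14, 0.004]
contact_force: [-0.0, 0.3, -1.8]
gripper_width: 0.0597
[[-1.     -0.0083 -0.0014  0.4517]
 [-0.0083  1.     -0.0025 -0.0618]
 [ 0.0015 -0.0025 -1.      0.1284]
 [ 0.      0.      0.      1.    ]] [-0.3799239   0.46347775  1.93876859 -0.00429801  0.73975092 -1.95588665]
[0.01, 0.09, 4.84, -0.14, -0.08, -0.02]
[0.01, 0.1, 7.04, -0.14, -0.08, -0.02]
[0.0, 0.1, 7.49, -0.14, -0.08, -0.02]
```

View pics/w17.png

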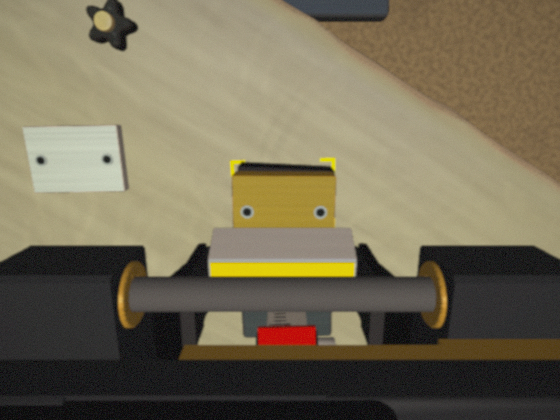

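```bash
python3 -m inch '[[[0,0,1.5,0,0,0],[0,0.1,3,0,0,0],[0,0.1,4.2,0,0,0],[0,0.1,5.2,0,0,0],[0,0.1,6,0,0,0],[0,0.1,6.6,0,0,0],[0,0.1,7.1,0,0,0],[0,0.1,7.4,0,0,0],[0,0.1,7.4,0,0,0],[0,0.1,7.4,0,0,0]]]'
python3 - <<'E'
from h import *
s=sensors.read_state();T=T_tool(s);print(np.round(T,4),s["qpos"])
f=grab("side");crop(f,170,100,290,230,5,"s18.png")
E
```

```text
t: 32.95
tool_pos: [0.4513, -0.0607, 0.0548]
ee_rot: [0.014, -3.14, 0.004]
contact_force: [0.3, -0.4, -2.4]
gripper_width: 0.0599
[[-1.     -0.0091 -0.0015  0.4513]
 [-0.0091  1.     -0.0024 -0.0607]
 [ 0.0015 -0.0024 -1.      0.0548]
 [ 0.      0.      0.      1.    ]] [-0.37805164  0.61358251  1.98825949 -0.00540331  0.54022185 -1.95328354]
```

View pics/s18.png

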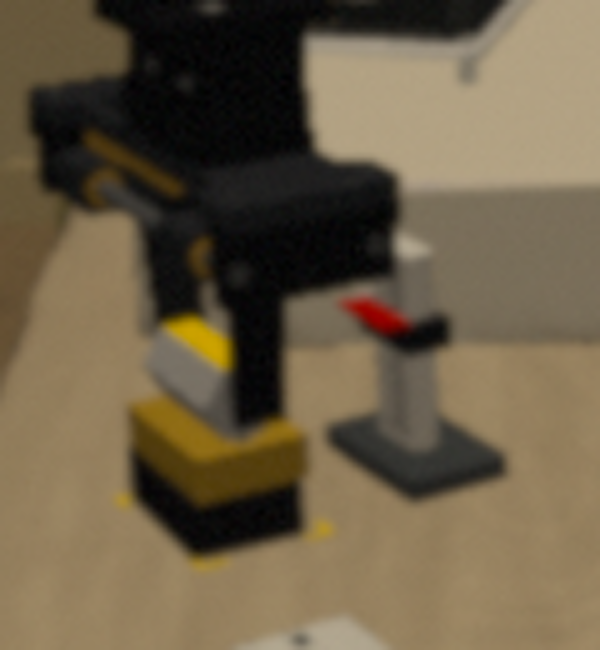

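2 mm to go; lower, then release and rise.

```bash
python3 -m inch '[[[0,0,0.08,0,0,0],[0,0,0.15,0,0,0],[0,0,0.2,0,0,0],[0,0,0.22,0,0,0],[0,0,0.22,0,0,0],[0,0,0.22,0,0,0],[0,0,0.22,0,0,0],[0,0,0.22,0,0,0],[0,0,0.22,0,0,0],[0,0,0.22,0,0,0]]]'
python3 -m inch '[[[0,0,0,0,0,0],[0,0,0,0,0,0],[0,0,0,0,0,0],[0,0,0,0,0,0],[0,0,-0.5,0,0,0],[0,0,-2,0,0,0],[0,0,-4,0,0,0],[0,0,-7,0,0,0],[0,0,-10,0,0,0],[0,0,-10,0,0,0]]]' -1
python3 - <<'E'
from h import *
s=sensors.read_state();T=T_tool(s);print(np.round(T,4))
f=grab("side");crop(f,170,100,290,230,5,"s19.png")
f=grab("wrist");crop(f,180,120,380,345,2.6,"w19.png")
P=cloud(f);px=f["pixels"].astype(int);m=(px[...,0]>150)&(px[...,1]>140)&(px[...,2]<60)&(P[...,2]>.06)
Q=P[m];print(len(Q),np.median(Q[:,2]),cv2.minAreaRect((Q[:,:2]*1000).astype(np.float32)))
E
```

```text
t: 34.25
tool_pos: [0.4511, -0.0607, 0.0525]
ee_rot: [0.014, -3.14, 0.004]
contact_force: [-0.4, 0.8, -1.6]
gripper_width: 0.0597
t: 35.5
tool_pos: [0.4528, -0.061, 0.1545]
ee_rot: [-0.015, 3.138, -0.007]
contact_force: [-0.5, -0.5, -0.3]
gripper_width: 0.0871
[[-1.     -0.0092  0.0033  0.4528]
 [-0.0093  0.9999 -0.0043 -0.061 ]
 [-0.0033 -0.0044 -1.      0.1545]
 [ 0.      0.      0.      1.    ]]
1693 0.07471702758362636 ((447.8709716796875, -60.83694839477539), (13.989388465881348, 56.861751556396484), 0.5850290656089783)
```

View pics/s19.png

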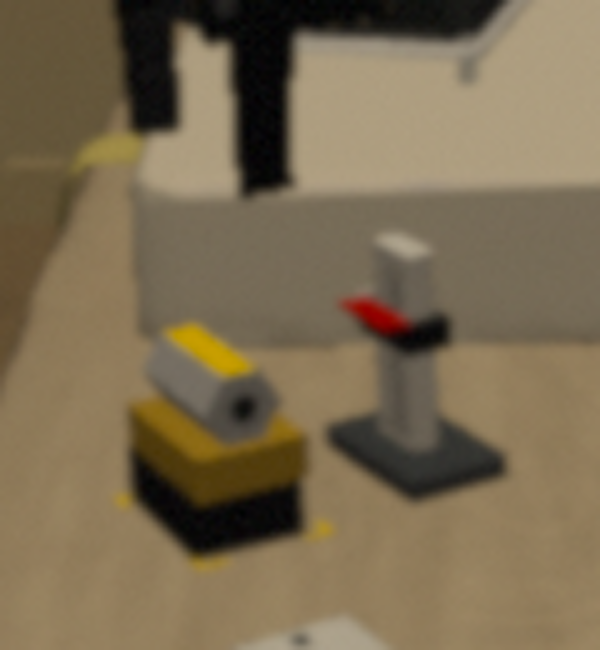

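View pics/w19.png

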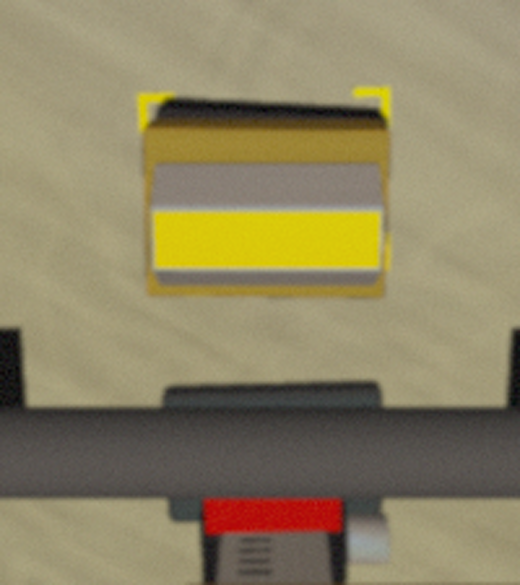

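Yellow is on top at z = 74.7 mm, with its centre at (448, -61) over the seat at (449, -61) and about 0.6° off along the seat. The gripper is clear, so I'll hand in.

```bash
python3 -c "
from rig import order;print(order.close_job())"
```

```text
the job is handed in; nothing more can be done
None
```

I rolled the bar over two flats on the bench, with a grip, turn and release for each 60°, until the yellow face was on top and the bar lay free. The black 25 mm plate was already on the seat, so I laid the brass 20 mm plate on it and then the bar, for 75 mm in all. I handed in at about 36 s of the 72 s allowed, and no verdict was reported.

**Last checks with the wrist camera:**
- **Height:** the yellow face is level at about 74.7 mm, against the 75 mm mark.
- **Centring:** its centre is within about 2 mm of the seat centre.
- **Direction:** the bar's length is within about 2° of the seat's long direction.

The gripper was open and about 8 cm above the bar at hand-in. I never moved the arm near the star knob or the weight, but I did not measure their positions again at the end.

**What disagreed or went differently:**
- **Bar position:** one reading after the second roll was about 8 mm off a later one, probably because the arm was still settling. I used the later reading for the grasp.
- **Joint 4:** it came up against its range limit during the first tilted grasp, so I used a smaller tilt for the second.
- **Brass plate:** I gripped it with the gripper tilted 12°, so I set it down at the same tilt to keep it flat.

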